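# Set the lens carriage of a focus rail against its marked stop

### The job

On the focus rail, press the grey brake pad in the middle of the lens carriage to free its brake and, keeping it pressed, push the carriage along the rail until it touches the marked stop, the one with the round post on top. Then lift off, so that the brake grips again and the carriage stays against the stop. Use closed fingertips only: grasp and lift nothing, never drag the carriage with the brake on, and leave the vial, objective case, petri dish and slide mailer beside the rail where they are.

Things in the scene. Friction and masses are not known exactly. Their poses are not given: they have to be found in the camera images.
- focus_rail: Aluminium rail lying on the bench, 420 mm long, 56 mm wide, top 21 mm high, fixed. Origin: centre of its underside; y runs along the rail, z up. A white upright focusing screen, 50 mm wide and 67 mm high, stands at its +y end on the +x side. The carriage sits on it between two stops.
- carriage_mid (a point): Centre of the top face of the unpressed grey brake pad, 46 mm above the bench, in the middle of the black lens carriage (90 mm along the rail, 56 mm wide). Moves with the carriage, not down with the pad. The pad (46 mm across, 60 mm along) lies between two upright end walls, 62 mm apart along the rail, 14 mm thick, 18 mm above the pad, on which a tip pressing the pad can push; open across the rail.
- lens_mid (a point): Centre of the round lens, 44 mm in diameter, 26 mm long, fixed to the carriage's +x side, 68 mm from the rail's centre line; its centre is 44 mm and its top 66 mm above the bench.
- marked_stop_mid (a point): Centre of the top of the marked stop's block, 38 mm above the bench: a fixed dark steel block on the rail, 24 mm along the rail, 64 mm across, with a round waisted post 22 mm in diameter on top that reaches 70 mm above the bench. It may be at either end. The carriage touches it when carriage_mid is 57 mm from this point horizontally.
- plain_stop_mid (a point): The same point of the other, plain stop: an equal block with a flat top and no post, at the other end of the rail.
- carriage (a joint): Position of the carriage along the rail's +y axis, m; 0 at mid-rail. With the brake off it slides easily (about 1 N, a little damped); with the brake on a friction hold of about 15 N keeps it in place.
- brake_pad (a joint): How far the pad is pressed down, m: 0 up (brake on), 0.007 fully down against a hard end. The force on the pad rises evenly to about 7 N at 0.005, the brake weakening all the while; from there on the brake is free and the force hardly grows. It springs up and brakes again when let go.
- vial_2: Bystander: loose small vial with a black cap, 26 mm in diameter, 55 mm high, standing on the lens side of the rail. Origin: centre of its underside, z up.
- objective_case: Bystander: loose round black case with a grey lid, 37 mm in diameter, 62 mm high, standing on the lens side of the rail. Origin: centre of its underside, z up.
- petri_1: Bystander: loose round red petri dish, 58 mm in diameter, 14 mm high, on the robot's side of the rail. Origin: centre of its underside, z up.
- slide_mailer_0: Bystander: loose flat teal slide mailer, 37 x 92 x 14 mm, on the robot's side of the rail. Origin: centre of its underside, long side along y, z up.

How it is judged:
On the way, in this order (a step that is already met when the one before it is completed fails the run):
1. the brake pad is pressed while the carriage still stands where it was found (value of joint brake_pad above 0.003 m and distance of carriage_mid from where it was at the start of the episode below 0.015 m), for 0.04 s.
2. the carriage has come up against the marked stop with the pad still pressed (horizontal distance between carriage_mid and marked_stop_mid below 0.0595 m and value of joint brake_pad above 0.002 m), for 0.1 s.
At the end, for the whole second after the job is handed in: The carriage rests against the marked stop (gap at most 2.5 mm) with the brake pad sprung up again and everything at rest (horizontal distance between carriage_mid and marked_stop_mid below 0.0595 m and value of joint brake_pad below 0.001 m and velocity of joint carriage between -0.005 and 0.005 m/s); the robot touches nothing.
It fails at once if the carriage was dragged with its brake on (over 4 mm from its start and short of the stop, faster than 12 mm/s with the pad up) (value of joint brake_pad below 0.001 m and (velocity of joint carriage above 0.012 m/s or velocity of joint carriage below -0.012 m/s) and distance of carriage_mid from where it was at the start of the episode above 0.004 m and horizontal distance between carriage_mid and marked_stop_mid above 0.0595 m).
It fails at once if a bystander was lifted, carried or pushed by more than 20 mm (distance of any of vial_2, objective_case, petri_1, slide_mailer_0 from where it was at the start of the episode above 0.02 m).
It fails at once if a bystander was tipped over (angle between any of vial_2, objective_case, petri_1, slide_mailer_0's own z axis and vertical above 0.5 rad).
It also fails if it takes over 35 s, if anything falls off the work surface, if the arm or the gripper's body presses on something with over 40 N, if the wrist force passes 120 N, or if a joint passes its speed limit or range.

### The arm

A 6-joint arm with a two-finger parallel gripper is mounted at the origin on a cart in front of the work surface, level with it; the furniture and walls round the work are solid. World frame = base frame: x ahead of the robot, y to its left, z up, the work surface at z = 0. Lengths are in m, angles in rad, forces in N, time in s.
With the tool pointing down it reaches from about 0.225 to 0.875 m from the base axis. Payload 3.4 kg.
Tool frame: the origin (TCP) lies on the centre line of the jaws, within the pads' length; the fingertips stand 17 mm ahead of it and the grasp point (between the pads) lies 2 mm behind it (nose_length is the distance from the TCP to the fingertips, in m); z points along the fingers, y is the line along which they close (so a half turn about z gives the same grasp; the last joint's range is limited). The gripper opens to 85 mm and grips with 20 to 120 N. Pads are 22 mm wide; open, the fingers measure 114 mm over their backs; the gripper's body (76 mm by 85 mm) begins 54 mm behind the grasp point. The pads swing forward as they close: fully open they stand 13 mm farther back than shut.
Start: joints at [1.182, 0.276, 1.505, -0, 1.361, -0.121], TCP at [0.152, 0.555, 0.248] pointing down, gripper open.
Joint ranges: [-2.89, 2.89], [-0.75, 2.08], [0.22, 2.7], [-1.18, 4.32], [0.11, 2.71], [-2.7, 2.7]. Speed limits (rad/s): [2.57, 2.57, 3.14, 3.14, 3.14, 3.14].

### API

Orientations are given as a unit quaternion [w, x, y, z].
In Python, from rig import get_state, get_image, sign_off, find_in, place_of, nose_length gives the robot as it stands.
- The arm moves only by the tool apply_moves, never from a script. Its argument "deltas" is one flat list of numbers, 5 for each row, row after row: the finger opening in mm, from 0 to 85.4, then the shift along the tool's x, y, z in mm, then the turn about the tool's z in degrees. A call has 1 to 12 rows; each row is the pose to reach, as a shift and turn from the pose commanded when the call began, along the tool's axes at that moment; what a row does not reach only later rows make up. A row lasts 1/12 s, in which the tool goes at most 41.7 mm and 7.16 degrees, less where a joint would pass 70% of its speed; a pose out of reach is approached as far as the arm can. A call with a gripper value outside its range is refused whole. The fingers move at their own pace and stop on an object; "squeeze" is the grip in N (left out, the last holds). Time passes only in rows, so rows that repeat a pose let the fingers close. It gives the time, the measured TCP pose, the force, the opening and the grip force at its end, in the units of the state.
- get_state(): the state, without advancing time (a new reading comes with each control period).
- get_image(name): name is "scene" or "top" or "wrist"; returns a dict with "frame" (480x640x3 uint8, red, green, blue), "K" (3x3 intrinsics, pixels), "position" and "orientation" of the camera in the world. Camera axes: x right, y down, z forward; pixel columns grow to the right and rows downward; lengths in m; the calibration is good to about 2 mm. The wrist camera is an equidistant fisheye: a pixel r from the principal point sees the ray r / f radians off the axis. A picture is of the moment at which its call begins. There is no depth.
- sign_off(): hands the job in; it is judged then, once.
Trained networks look in a picture, given as the dict that the camera call returned (one of the last four; its "shot" number tells which), for a name from the list of things; names that differ only in an ending like _2 or _b are one class to them, and where a whole thing is asked for, a point or a joint stands for the part that bears it (a point fixed in the world has none). Each returns a list of dicts, best first, with "score" (0 to 1); they miss things now and then, are a little off and sometimes report something else, mostly with a low value. They report only what shows in the picture. A call takes as long as a camera call.
- find_in(query, picture): "point" ([column, row] in pixels, amid what is visible of it).
- place_of(query, picture): "point" ([column, row] in pixels: a listed point, or the origin of a listed thing).
The state is a dict: "clock": time; "qpos": joint angles; "qd": joint speeds; "effort": joint torques, N m; "position": TCP position; "ee_rot": TCP orientation; "contact_force": force on the tool from outside, world axes, zero at the start; "moment": the same for the moment, N m; "width": finger opening in m; "gripper_force": force on a finger pad.
Only numpy, scipy, OpenCV 4.12 (cv2) and the standard library are available. Lean on these libraries where they do the work, as an engineer would, in place of code of your own. Each camera call takes 0.05 s, during which the arm holds its last target. There are 200 camera calls.

## Working session

There is one attempt and no reset: what is moved stays moved. The work goes in short steps, Python scripts to look and compute and a tool call to move; the robot and the scene stay as the last step left them, time stands still between calls to the robot, and variables do not carry over. Pictures are saved under pics/ and viewed, at most 10 in all, crops included, and the job is handed in when it is done.

Besides the shell and the picture viewer there is one more tool, called after "Request:" as a command line: name --argument value ..., lists and objects as JSON in quotes. apply_moves: Moves the arm, as the interface text tells. Its arguments: {"type":"object","properties":{"deltas":{"type":"array"},"squeeze":{"type":"number"}},"required":["deltas"]}

```bash
mkdir -p pics; cat > h.py <<'E'
import numpy as np, cv2
from scipy.spatial.transform import Rotation as R
from rig import *
def rot(q): return R.from_quat([q[1],q[2],q[3],q[0]]).as_matrix()
def ray(p,im,fish=False):
    K=np.array(im["K"]);x=(p[0]-K[0,2])/K[0,0];y=(p[1]-K[1,2])/K[1,1]
    if fish:
        r=np.hypot(x,y);d=np.array([x/r*np.sin(r),y/r*np.sin(r),np.cos(r)]) if r>0 else np.array([0,0,1.])
    else: d=np.array([x,y,1.])
    return rot(im["orientation"])@d
def at_z(p,im,z,fish=False):
    d=ray(p,im,fish);o=np.array(im["position"]);return o+d*(z-o[2])/d[2]
E
python3 - <<'E'
from h import *
s=get_state();print(s["position"],s["ee_rot"],nose_length)
Z=dict(carriage_mid=.046,lens_mid=.044,marked_stop_mid=.038,plain_stop_mid=.038,focus_rail=0,vial_2=0,objective_case=0,petri_1=0,slide_mailer_0=0)
for n in("top","scene"):
    im=get_image(n);cv2.imwrite(f"pics/{n}0.png",im["frame"][:,:,::-1]);print(n,im["position"])
    for q,z in Z.items():
        for d in place_of(q,im)[:2]: print(q,np.round(d["point"]),round(d["score"],2),np.round(at_z(d["point"],im,z),3))
E
```

```text
[0.15196943 0.55404079 0.24741206] [-2.38195399e-04  1.33506070e-01  9.91047552e-01 -9.06764468e-04] 0.017
top [0.43809906 0.00993552 0.9130323 ]
carriage_mid [364. 266.] 0.69 [ 0.509 -0.084  0.046]
lens_mid [366. 230.] 0.71 [ 0.578 -0.09   0.044]
marked_stop_mid [370. 231.] 0.26 [ 0.577 -0.097  0.038]
plain_stop_mid [277. 257.] 0.6 [0.529 0.08  0.038]
plain_stop_mid [321. 307.] 0.54 [ 0.433 -0.001  0.038]
focus_rail [365. 270.] 0.86 [ 0.504 -0.09   0.   ]
vial_2 [408. 213.] 0.66 [ 0.619 -0.18   0.   ]
objective_case [338. 203.] 0.63 [ 0.64  -0.039  0.   ]
petri_1 [409. 321.] 0.57 [ 0.405 -0.174  0.   ]
slide_mailer_0 [324. 309.] 0.89 [ 0.43  -0.008  0.   ]
scene [ 0.09809003 -0.34416624  0.68081183]
carriage_mid [354. 304.] 0.89 [ 0.503 -0.081  0.046]
lens_mid [384. 283.] 0.94 [ 0.571 -0.094  0.044]
marked_stop_mid [428. 361.] 0.94 [ 0.491 -0.225  0.038]
plain_stop_mid [290. 251.] 0.67 [0.532 0.081 0.038]
focus_rail [358. 319.] 0.88 [ 0.512 -0.086  0.   ]
vial_2 [438. 309.] 0.79 [ 0.613 -0.18   0.   ]
objective_case [376. 260.] 0.74 [ 0.64  -0.035  0.   ]
objective_case [356. 317.] 0.3 [ 0.513 -0.081  0.   ]
petri_1 [362. 398.] 0.7 [ 0.4   -0.174  0.   ]
petri_1 [377. 260.] 0.35 [ 0.641 -0.036  0.   ]
slide_mailer_0 [285. 321.] 0.71 [0.432 0.006 0.   ]
```

View pics/top0.png

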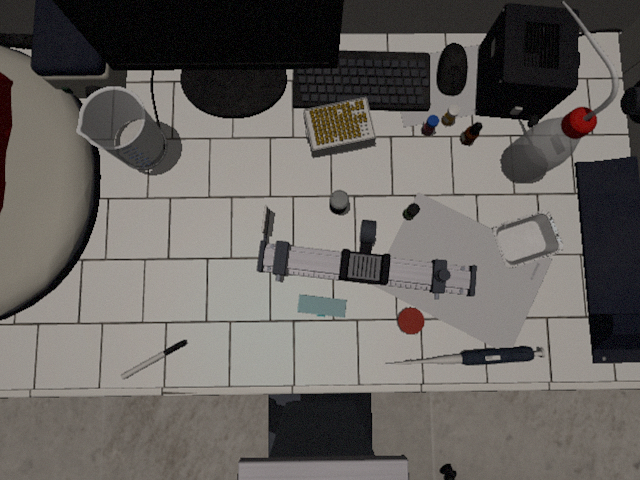

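View pics/scene0.png

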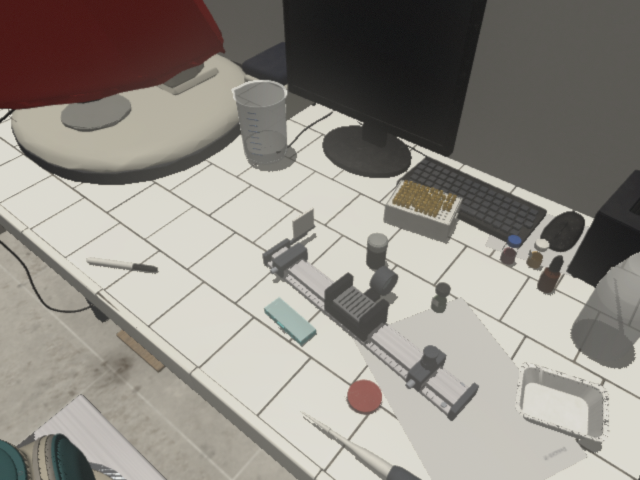

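The scene shows the marked stop, with its post, at the −y end near top pixel (441,276), or scene pixel (428,361). The carriage is at mid-rail, at top pixel (364,266). The plain stop and the screen are at the +y end. The rail is yawed by about −7.6°, and the carriage has about 86 mm to travel. I'll move above the carriage now.

Request:
apply_moves --deltas '[0,-509,-521,60,-7.7,0,-509,-521,60,-7.7,0,-509,-521,60,-7.7,0,-509,-521,60,-7.7,0,-509,-521,60,-7.7,0,-509,-521,60,-7.7,0,-509,-521,60,-7.7,0,-509,-521,60,-7.7,0,-509,-521,60,-7.7,0,-509,-521,60,-7.7,0,-509,-521,60,-7.7,0,-509,-521,60,-7.7]' --squeeze 30

```text
clock: 2.0
position: [0.3941, 0.117, 0.2075]
ee_rot: [0.001, 0.067, 0.998, 0.0]
contact_force: [0.6, 0.8, -0.3]
width: -0.0003
gripper_force: 0.0
```

Request:
apply_moves --deltas '[0,-137,-178,20,0,0,-137,-178,20,0,0,-137,-178,20,0,0,-137,-178,20,0,0,-137,-178,20,0,0,-137,-178,20,0,0,-137,-178,20,0,0,-137,-178,20,0,0,-137,-178,20,0]'

```text
clock: 2.75
position: [0.5046, -0.0746, 0.1871]
ee_rot: [-0.001, 0.067, 0.998, 0.001]
contact_force: [0.0, -0.1, -0.2]
width: -0.0
gripper_force: 0.0
```

```bash
python3 - <<'E'
from h import *
s=get_state();print(s["position"],s["ee_rot"],s["contact_force"])
t=np.array(s["position"]);Rt=rot(s["ee_rot"])
Z=dict(carriage_mid=.046,lens_mid=.044,marked_stop_mid=.038,plain_stop_mid=.038)
for n in("wrist","scene"):
    im=get_image(n);cv2.imwrite(f"pics/{n}1.png",im["frame"][:,:,::-1]);print(n,im["position"])
    for q,z in Z.items():
        for d in place_of(q,im)[:1]:
            p=at_z(d["point"],im,z,n=="wrist");print(q,np.round(d["point"]),round(d["score"],2),np.round(p,3),"tool mm",np.round(Rt.T@(p-t)*1000))
E
```

```text
[ 0.50460866 -0.07455141  0.18711211] [-7.82564302e-04  6.65300494e-02  9.97783915e-01  6.31939735e-04] [ 0.03299714 -0.09166535 -0.19619796]
wrist [ 0.42376341 -0.06438077  0.31350582]
carriage_mid [312. 239.] 0.6 [ 0.51  -0.083  0.046] tool mm [ -6.  -8. 141.]
lens_mid [313. 316.] 0.87 [ 0.576 -0.092  0.044] tool mm [-74.  -8. 143.]
marked_stop_mid [143. 235.] 0.91 [ 0.489 -0.225  0.038] tool mm [  -5. -151.  149.]
plain_stop_mid [503. 232.] 0.82 [0.527 0.077 0.038] tool mm [ -3. 153. 149.]
scene [ 0.09809003 -0.34416624  0.68081183]
carriage_mid [356. 305.] 0.9 [ 0.504 -0.085  0.046] tool mm [ -1. -11. 141.]
lens_mid [383. 283.] 0.62 [ 0.57  -0.093  0.044] tool mm [-68.  -9. 143.]
marked_stop_mid [425. 365.] 0.9 [ 0.484 -0.224  0.038] tool mm [   1. -151.  149.]
plain_stop_mid [288. 252.] 0.8 [0.528 0.081 0.038] tool mm [ -3. 157. 149.]
```

View pics/wrist1.png

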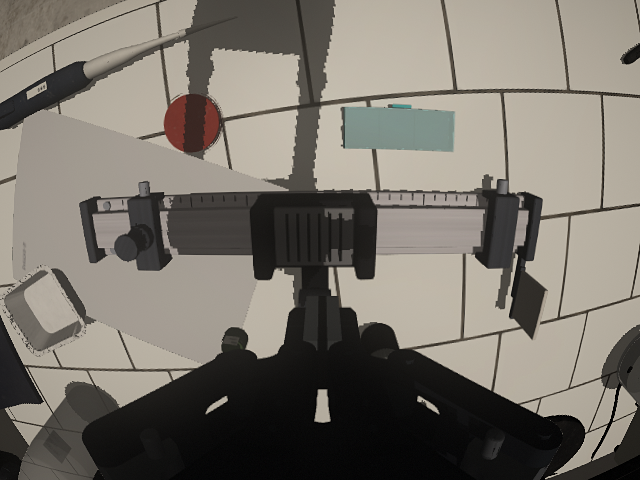

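The wrist view shows the brake pad centred near (312,239) between the two end walls. The marked stop is at (143,235) on the tool's −y side, about 142 mm away, so the travel is about 85 mm. I'll descend onto the middle of the pad.

Request:
apply_moves --deltas '[0,-3,-11,0,0,0,-3,-11,35,0,0,-3,-11,70,0,0,-3,-11,95,0,0,-3,-11,110,0,0,-3,-11,118,0,0,-3,-11,121,0,0,-3,-11,121,0]'

```text
clock: 3.92
position: [0.5074, -0.0875, 0.0661]
ee_rot: [-0.0, 0.067, 0.998, 0.0]
contact_force: [-0.9, 0.5, -0.7]
width: -0.0004
gripper_force: 0.0
```

Request:
apply_moves --deltas '[0,0,0,2,0,0,0,0,4,0,0,0,0,6,0,0,0,0,8,0,0,0,0,9,0,0,0,0,9,0,0,0,0,9,0]'

```text
clock: 4.5
position: [0.5082, -0.0874, 0.0583]
ee_rot: [0.001, 0.067, 0.998, -0.0]
contact_force: [-0.6, -0.7, 6.1]
width: 0.0
gripper_force: 3.0
```

Request:
apply_moves --deltas '[0,0,0,0.7,0,0,0,0,1.4,0,0,0,0,1.4,0,0,0,0,1.4,0]'

```text
clock: 4.83
position: [0.5082, -0.0874, 0.057]
ee_rot: [0.001, 0.067, 0.998, -0.0]
contact_force: [0.3, 0.1, 7.3]
width: -0.0001
gripper_force: 3.3
```

The pad is down about 6 mm with the brake free. I'll push toward the stop along tool −y.

Request:
apply_moves --deltas '[0,0,-3,0,0,0,0,-6,0,0,0,0,-9,0,0,0,0,-12,0,0,0,0,-15,0,0,0,0,-19,0,0,0,0,-23,0,0,0,0,-27,0,0,0,0,-31,0,0,0,0,-35,0,0,0,0,-39,0,0,0,0,-43,0,0]'

```text
clock: 5.83
position: [0.5028, -0.1299, 0.0571]
ee_rot: [0.002, 0.067, 0.998, -0.0]
contact_force: [1.1, 0.9, 6.2]
width: -0.0002
gripper_force: 3.3
```

```bash
cat > m.py <<'E'
from h import *
import sys
s=get_state();print(np.round(s["position"],4),np.round(s["contact_force"],1))
t=np.array(s["position"]);Rt=rot(s["ee_rot"])
for n in("scene","wrist"):
    im=get_image(n);cv2.imwrite(f"pics/{n}{sys.argv[1]}.png",im["frame"][:,:,::-1])
    P={}
    for q,z in dict(carriage_mid=.046,lens_mid=.044,marked_stop_mid=.038).items():
        for d in place_of(q,im)[:1]:
            P[q]=at_z(d["point"],im,z,n=="wrist");print(n,q,round(d["score"],2),np.round(Rt.T@(P[q]-t)*1000))
E
python3 m.py 2
```

```text
[ 0.5028 -0.1299  0.0571] [1.1 0.9 6.2]
scene carriage_mid 0.78 [-0. 10. 11.]
scene lens_mid 0.76 [-67.   8.  13.]
scene marked_stop_mid 0.94 [  0. -97.  19.]
wrist carriage_mid 0.61 [-0.  7. 11.]
wrist lens_mid 0.69 [-67.   3.  13.]
wrist marked_stop_mid 0.89 [ -0. -96.  19.]
```

Request:
apply_moves --deltas '[0,0,-4,0.4,0,0,0,-8,0.4,0,0,0,-12,0.4,0,0,0,-16,0.4,0,0,0,-20,0.4,0,0,0,-24,0.4,0,0,0,-28,0.4,0,0,0,-32,0.4,0,0,0,-35,0.4,0,0,0,-38,0.4,0,0,0,-40,0.4,0,0,0,-40,0.4,0]'

```text
clock: 7.23
position: [0.4976, -0.1702, 0.0568]
ee_rot: [0.002, 0.067, 0.998, -0.001]
contact_force: [0.4, -1.2, 6.5]
width: 0.0002
gripper_force: 3.3
```

```bash
python3 m.py 3
```

```text
[ 0.4976 -0.1702  0.0568] [ 0.4 -1.2  6.5]
scene carriage_mid 0.94 [-2.  8. 11.]
scene lens_mid 0.77 [-63.   0.  13.]
scene marked_stop_mid 0.71 [ -1. -52.  19.]
wrist carriage_mid 0.76 [ 0.  6. 11.]
wrist lens_mid 0.82 [-67.   5.  13.]
```

View pics/wrist3.png

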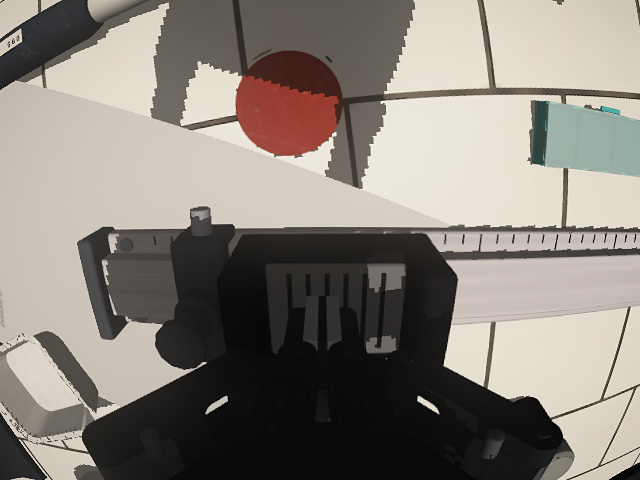

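The wrist view shows the carriage's left wall (about x=235) almost touching the stop block (175–235). The fingertips are on the pad at (322,310). I'll creep on until it makes contact.

Request:
apply_moves --deltas '[0,0,-1.5,0.2,0,0,0,-3,0.2,0,0,0,-4.5,0.2,0,0,0,-6,0.2,0,0,0,-7.5,0.2,0,0,0,-9,0.2,0,0,0,-10,0.2,0,0,0,-10,0.2,0]'

```text
clock: 8.3
position: [0.4958, -0.1781, 0.0563]
ee_rot: [0.001, 0.067, 0.998, 0.001]
contact_force: [0.6, 4.1, 6.6]
width: 0.0003
gripper_force: 3.3
```

```bash
python3 m.py 4
```

```text
[ 0.4958 -0.1781  0.0563] [0.6 4.1 6.6]
scene carriage_mid 0.98 [ 3.  9. 10.]
scene lens_mid 0.93 [-65.   2.  12.]
scene marked_stop_mid 0.95 [  0. -44.  18.]
wrist carriage_mid 0.96 [-1. 11. 10.]
wrist lens_mid 0.88 [-68.   8.  12.]
wrist marked_stop_mid 0.57 [ -0. -47.  18.]
```

Request:
apply_moves --deltas '[0,0,-1.5,0,0,0,0,-3,0,0,0,0,-4.5,0,0,0,0,-6,0,0,0,0,-6,0,0,0,0,-6,0,0]'

```text
clock: 9.2
position: [0.4946, -0.1838, 0.0561]
ee_rot: [0.001, 0.067, 0.998, 0.001]
contact_force: [0.9, 4.6, 7.0]
width: 0.0002
gripper_force: 3.3
```

```bash
python3 m.py 5
```

```text
[ 0.4946 -0.1838  0.0561] [0.9 4.6 7. ]
scene carriage_mid 0.73 [ 0. 17. 10.]
scene marked_stop_mid 0.93 [  2. -39.  18.]
wrist carriage_mid 0.67 [-2. 17. 10.]
wrist marked_stop_mid 0.87 [ -2. -42.  18.]
```

View pics/wrist5.png

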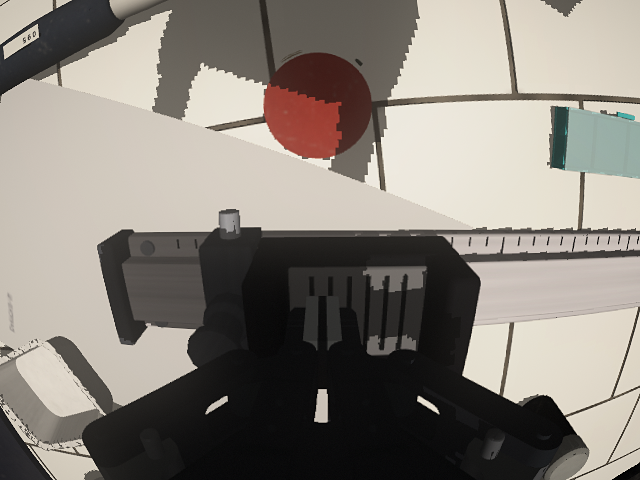

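The carriage wall now meets the stop block at about x=245. The tip slides on the pad while the carriage stands still, so it is against the stop. I'll lift straight off.

Request:
apply_moves --deltas '[0,0,0,-3,0,0,0,0,-7,0,0,0,0,-12,0,0,0,0,-30,0,0,0,0,-60,0,0,0,0,-100,0,0,0,0,-130,0,0,0,0,-130,0,0,0,0,-130,0]'

```text
clock: 10.35
position: [0.4948, -0.1859, 0.1873]
ee_rot: [0.002, 0.067, 0.998, -0.001]
contact_force: [-0.1, 0.1, -0.5]
width: -0.0002
gripper_force: 0.0
```

```bash
python3 m.py 6
```

```text
[ 0.4948 -0.1859  0.1873] [-0.1  0.1 -0.5]
scene carriage_mid 0.81 [  2.  15. 141.]
scene lens_mid 0.82 [-66.  13. 144.]
scene marked_stop_mid 0.76 [  4. -38. 149.]
wrist carriage_mid 0.91 [  1.  19. 141.]
wrist lens_mid 0.56 [-70.  17. 144.]
wrist marked_stop_mid 0.93 [  1. -39. 149.]
```

View pics/wrist6.png

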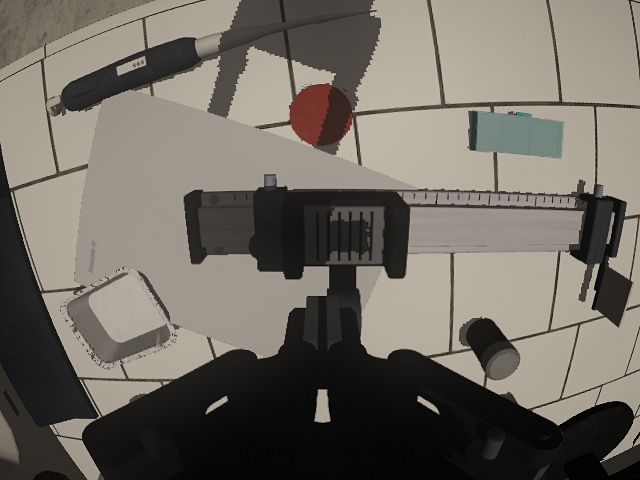

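The carriage, with its wall at about x=285, sits flush against the stop block (255–290). The tool is clear, and the dish, mailer and case in view have not been disturbed.

```bash
python3 -c "
from rig import *
print(sign_off())"
```

```text
the job is handed in; nothing more can be done
None
```

The carriage was pushed up to the marked stop with the pad pressed, the tool was lifted off, and the job is handed in; the final image shows the carriage flush against the stop, but no verdict came back.

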